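# Take a moisture reading on a sloping timber face

### The job

Check the timber before carving on: with the moisture meter still in its cradle, turn the density dial on its face until the pointer is at the long mark. Then lift the meter out, tilt it to the slope of the planed timber face and press its sensor plate flush on the pencilled cross with a steady light pressure of about 10 N. Finish while still holding it pressed there, dial still on its mark, without shifting the block or disturbing the chisel, offcut, tin and ear defenders that lie near.

Things in the scene. Friction and masses are not known exactly. Their poses are not given: they have to be found in the camera images.
- meter_grip (a point): Moisture meter: grey case 135 x 56 wide x 44 thick, face up in a cradle, only resting there, 0.2-0.3 kg. A flat sensor plate 70 x 50 stands 4 proud of its underside. Point: mid-thickness, over the sensor's centre, 27 above the sensor's surface, 21 below the face; grip here across the 56 width. x along the case to the display end (60 ahead; tail 75 behind), y across, z out of the face.
- sensor (a point): centre of the sensor plate's flat outer surface on the meter's underside, 27 below meter_grip; same axes (z points into the meter)
- meter: the meter as a body; origin and axes as sensor
- dial_grip (a point): Density dial on the meter's face, 40 from meter_grip toward the tail: black pointer knob, skirt 31 across and 5 high, on it a bar 30 long, 9 wide, 18 high, to be pinched across the 9. Point: on the dial's axis, half-way up the bar (bar top 9 above, skirt top 9 below, case face 15 below). x along the bar to its pointing end (white line), z out of the face.
- dial (a joint): Dial angle in rad, -2.2 to 2.2: 0 = pointer toward the meter's display end, growing clockwise seen from above. Nine marks 30 degrees apart from -120 to +120; all short but one, the long thick mark at +60 degrees (1.047). Turns at 0.03 N m and stays where it is left; starts between -0.4 and 0.6.
- cradle: Black charging cradle fixed to the bench. The sensor rests on its floor, 6 above the bench; the meter's ends stand in pockets 28 high with 1.5 to 1.8 clearance. From 55 behind to 40 ahead of the middle the meter's sides are free and the floor is 42 wide. Origin on the bench below the sensor's centre; x, y as the meter's.
- stand: Tilting carving stand of dark steel fixed to the bench: base 220 x 190 x 12, cheeks at its sides up to 94 high, between them a tilting table on a level axis along y, 68 above the bench. Origin under the middle of the base; x points uphill.
- block: Dark timber block 205 x 150 x 58 thick, bolted to the locked tilting table. Its upper side is a planed flat face that slopes down toward the stand's -x by 10 to 34 degrees, different each time; a rough stub up to 28 high stands at its uphill end, from 85 past the face's centre on. Origin on the table's tilt axis, 70 below the face; x uphill, z normal to the face.
- face (a point): centre of the planed face (162 along the slope, 134 across), on the surface, marked by a small pencilled cross; x up the slope, y level across it, z out of the face
- chisel: bystander: wood chisel lying on its side on the bench, 275 long, 26 wide and high, blade to its +x; origin on the bench about mid-length
- wax_tin: bystander: round metal tin, 86 across, 50 high; origin at the middle of its foot
- offcut: bystander: wooden offcut 120 x 60 x 32; origin at the middle of its underside
- ear_defenders: bystander: ear defenders lying on the bench, about 175 x 165 wide, 72 high; origin on the bench between the cups
Not all that is in view belongs to the job. Of the things that look like the cradle, the largest one is meant.

How it is judged (in metres and radians):
On the way, in this order (a step that is already met when the one before it is completed fails the run):
1. the dial has been turned to the long mark and is at rest there, the meter still in its cradle (value of joint dial between 0.9272 and 1.1672 rad and velocity of joint dial between -0.05 and 0.05 rad/s and distance between meter and cradle below 0.012 m), for 0.2 s.
2. the sensor plate is held flush on the cross with a steady light pressure (value of joint dial between 0.9072 and 1.1872 rad and angle between the z axis of sensor and the z axis of face, either way round below 0.035 rad and distance between sensor and face below 0.022 m and z of sensor in the frame of face below 0.003 m and contact force between meter and block between 5 and 30 N and contact force between the fingers and meter above 2 N and linear speed of meter below 0.02 m/s), for 0.2 s.
At the end, for the whole second after the job is handed in: Still gripped, the meter's sensor plate lies on the planed face within 2 deg of parallel, at most 3 mm off it, its centre within 22 mm of the cross, pressed with 5 to 30 N, at rest; the dial is within 8 deg of the long mark (within 7 when first set) (all of step 2); the arm keeps its last pose, push and grip.
It fails at once if the meter is rammed against the block (over 50 N) (contact force between meter and block above 50 N).
It fails at once if the block or its tilting table is shifted by more than 6 mm (distance of face from where it was at the start of the episode above 0.006 m).
It fails at once if the chisel, offcut, tin or ear defenders are moved by more than 3 cm (distance of any of chisel, wax_tin, offcut, ear_defenders from where it was at the start of the episode above 0.03 m).
It also fails if it takes over 67 s, if anything falls off the work surface, if the arm or the gripper's body presses on something with over 40 N, if the wrist force passes 120 N, or if a joint passes its speed limit or range.

### The arm

A 6-joint arm with a two-finger parallel gripper is mounted at the origin on the work surface. World frame = base frame: x ahead of the robot, y to its left, z up, the work surface at z = 0. Lengths are in mm, angles in degrees, forces in N, time in s.
With the tool pointing down it reaches from about 325 to 850 mm from the base axis. Payload 4.4 kg.
Tool frame: the origin (TCP) lies midway between the tips of the shut fingers; the grasp point (between the pads) lies manip.tcp_to_grasp behind it (manip.tcp_to_grasp is the distance from the TCP to the grasp point, in mm); z points along the fingers, y is the line along which they close (so a half turn about z gives the same grasp; the last joint's range is limited). The gripper opens to 94 mm and grips with 3 to 60 N. Pads are 16 mm wide; open, the fingers measure 119 mm over their backs; the gripper's body (75 mm by 177 mm) begins 78 mm behind the grasp point.
Start: joints at [67.294, 11.837, 88.321, -0, 79.842, -8.623], TCP at [139.926, 557.717, 205.447] pointing down, gripper open.
Joint ranges: [-156.59, 156.59], [-49.26, 127.26], [12.9, 141.05], [-63.56, 243.56], [4.71, 150.69], [-161.64, 161.64]. Speed limits (degrees/s): [159.86, 159.86, 180, 180, 180, 180].

### API

Orientations are given as a 3x3 rotation matrix whose columns are the frame's x, y, z axes.
In Python, from plant import manip gives the robot as it stands.
- The arm moves only by the tool send_rows, never from a script. Its argument "deltas" is a list of rows, each a list of 7 numbers: the shift along the world's x, y, z in cm, then the turn, a rotation vector about the world's x, y, z in degrees, then the finger opening in cm, from 0 to 9.4. In form: [[dx, dy, dz, rx, ry, rz, grip], ...]. A call has 1 to 8 rows; each row is the pose to reach, as a shift and turn from the pose commanded when the call began; what a row does not reach only later rows make up. A row lasts 1/8 s, in which the tool goes at most 62.5 mm and 10.7 degrees, less where a joint would pass 70% of its speed; a pose out of reach is approached as far as the arm can. A call with a gripper value outside its range is refused whole. The fingers move at their own pace and stop on an object; the grip force is fixed at half the most. Time passes only in rows, so rows that repeat a pose let the fingers close. It gives the time, the measured TCP pose, the force, the opening and the grip force at its end, in the units of the state.
- manip.sense(): the state, without advancing time (a new reading comes with each control period).
- manip.camera(name): name is "side" or "top"; returns a dict with "frame" (420x560x3 uint8, blue, green, red), "intrinsics" (3x3 intrinsics, pixels), "dist" ([k1, k2, p1, p2, k3] as OpenCV has them; the pictures are not rectified), "position" and "attitude" of the camera in the world. Camera axes: x right, y down, z forward; pixel columns grow to the right and rows downward; lengths in mm; the calibration is good to about 2 mm. A picture is of the moment at which its call begins. There is no depth.
- manip.sign_off(): hands the job in; it is judged then, once.
The state is a dict: "time": time; "qpos": joint angles; "dq": joint speeds; "joint_torque": joint torques, N m; "position": TCP position; "orientation": TCP orientation; "ft_force": force on the tool from outside, world axes, zero at the start; "torque": the same for the moment, N m; "opening": finger opening in mm; "finger_force": force on a finger pad.
Only numpy, scipy, OpenCV 4.12 (cv2) and the standard library are available. Lean on these libraries where they do the work, as an engineer would, in place of code of your own. Each camera call takes 0.05 s, during which the arm holds its last target. There are 200 camera calls.

## Working session

There is one attempt and no reset: what is moved stays moved. The work goes in short steps, Python scripts to look and compute and a tool call to move; the robot and the scene stay as the last step left them, time stands still between calls to the robot, and variables do not carry over. Pictures are saved under pics/ and viewed, at most 10 in all, crops included, and the job is handed in when it is done.

Besides the shell and the picture viewer there is one more tool, called after "Emit:" by a JSON object that holds its "name" and its "arguments". send_rows: Moves the arm, as the interface text tells. Its arguments: {"type":"object","properties":{"deltas":{"type":"array","items":{"type":"array","items":{"type":"number"}}}},"required":["deltas"]}

```bash
ls; mkdir -p pics; python3 - <<'E'
from plant import manip
import cv2,pickle
s=manip.sense();print(s);print(manip.tcp_to_grasp)
for n in("top","side"):
    c=manip.camera(n);cv2.imwrite(f"pics/{n}0.png",c["frame"]);pickle.dump(c,open(f"{n}0.pkl","wb"));print(n,c["intrinsics"],c["dist"],c["position"],c["attitude"])
E
```

```text
pics
{'time': 0.0, 'qpos': array([ 6.72939068e+01,  1.18837618e+01,  8.84044920e+01, -1.62861459e-03,
        7.98418461e+01, -8.62397757e+00]), 'dq': array([-0.03057966,  0.00686957,  0.08415745,  0.01006968,  0.00321064,
       -0.04859556]), 'joint_torque': array([ 1.08013024e-03, -3.70887136e+01, -2.81414402e+01,  6.99462136e-02,
        3.60802899e-02, -1.80743846e-04]), 'position': array([139.61698666, 556.9543599 , 204.2982008 ]), 'orientation': array([[-9.69949105e-01,  2.43306413e-01, -8.50676568e-04],
       [ 2.43307699e-01,  9.69946870e-01, -2.10548447e-03],
       [ 3.12833201e-04, -2.24918894e-03, -9.99997422e-01]]), 'ft_force': array([-0.24373571,  0.72333248,  0.5603425 ]), 'torque': array([ 0.01880202,  0.02693526, -0.02156728]), 'finger_force': 0.0, 'opening': 94.16569641266358}
18.8
top [[432.46082509   0.         270.79157463]
 [  0.         432.46082509 207.13594156]
 [  0.           0.           1.        ]] [-0.12538526  0.          0.          0.          0.        ] [ 279.77420323  -26.82685046 1434.10010676] [[ 0.0410831  -0.97918596  0.19876375]
 [-0.99914153 -0.04132199  0.0029478 ]
 [ 0.00532687 -0.19871422 -0.980043  ]]
side [[455.64641779   0.         288.06927586]
 [  0.         455.64641779 210.31488947]
 [  0.           0.           1.        ]] [-0.10235827  0.          0.          0.          0.        ] [ 236.66286445  723.59782254 1011.85631822] [[-0.93613825 -0.25912588  0.23769509]
 [-0.35157126  0.70232224 -0.61898394]
 [-0.00654379 -0.6630213  -0.74857193]]
```

View pics/top0.png

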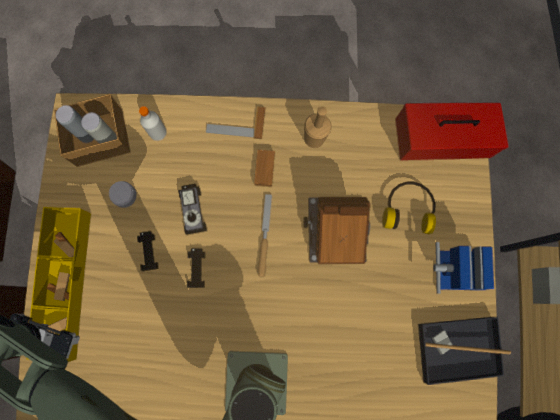

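View pics/side0.png

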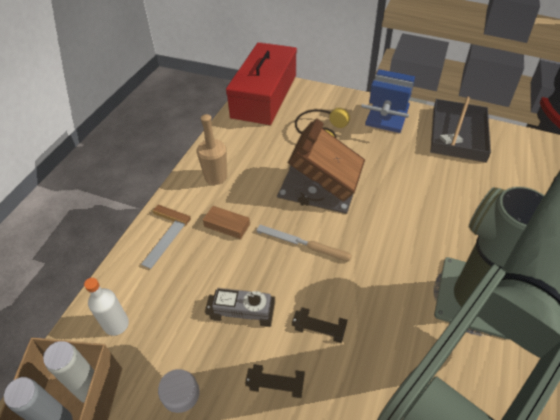

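The top view shows the meter in its cradle near (191,208), its dial toward the robot at (192,217), and the block near (340,232) with its stub at the upper end. The side view shows the meter near (241,305) and the block near (330,165). I'll zoom in on both.

```bash
python3 - <<'E'
import cv2,numpy as np
t=cv2.imread("pics/top0.png");s=cv2.imread("pics/side0.png")
def f(i,x,y,w,h,W=400,H=300):return cv2.resize(i[y:y+h,x:x+w],(W,H),interpolation=cv2.INTER_CUBIC)
# top meter x160-232,y178-238 ; top block
a=f(t,155,180,80,60);b=f(t,295,190,80,60+0);b=f(t,290,188,107,80)
c=f(s,200,275,80,60);d=f(s,270,120,107,80)
d=np.clip(d*1.5,0,255).astype('u1')
b=np.clip(b*1.5,0,255).astype('u1')
cv2.imwrite("pics/z1.png",np.vstack([np.hstack([a,b]),np.hstack([c,d])]))
E
```

```text
(no output)
```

View pics/z1.png

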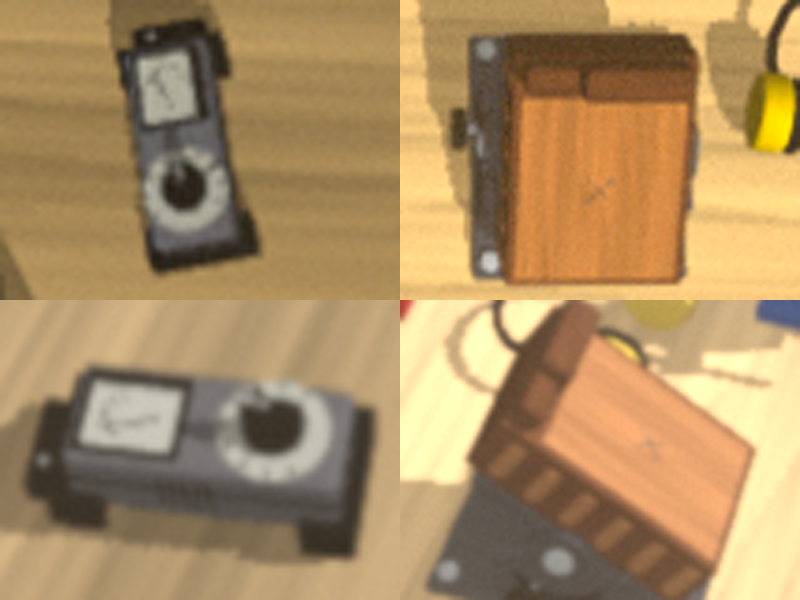

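The crops show the pencilled cross at crop pixel (598,190) in the top view and (652,448) in the side view. The dial sits at (183,187) and (272,428), with a pale pointer tip near (175,155) and (260,392). Next I'll triangulate these.

```bash
cat > h.py <<'E'
import numpy as np,cv2,pickle
C={n:pickle.load(open(f"{n}0.pkl","rb")) for n in("top","side")}
def ray(n,p,c=None):
    c=c or C[n];u=cv2.undistortPoints(np.array([[p]],float),c["intrinsics"],c["dist"])[0,0]
    d=np.array(c["attitude"])@np.r_[u,1];return np.array(c["position"]),d/np.linalg.norm(d)
def plane(n,p,z,c=None):
    o,d=ray(n,p,c);return o+d*(z-o[2])/d[2]
def tri(pt,ps):
    o1,d1=ray("top",pt);o2,d2=ray("side",ps)
    t=np.linalg.lstsq(np.c_[d1,-d2],o2-o1,rcond=None)[0]
    a,b=o1+t[0]*d1,o2+t[1]*d2;return (a+b)/2,np.linalg.norm(a-b)
def src(x,y,x0,y0,k):return ((x+.5)/k-.5+x0,(y+.5)/k-.5+y0)
E
python3 - <<'E'
from h import *
np.set_printoptions(precision=1,suppress=True)
T=lambda x,y:src(x,y,290,188,3.745);S=lambda x,y:src(x,y,270,120,3.745)
for n,a,b in [("cross",(198,190),(252,148)),("lowR",(278,282),(353,152)),("lowL",(112,282),(312,270)),("upR",(290,100),(190,30)),("upL",(125,96),(145,130))]:
    print(n,*tri(T(*a),S(*b)))
M=lambda x,y:src(x,y,155,180,5);N=lambda x,y:src(x,y,200,275,5)
print("dial ctr",plane("top",M(183,187),59),plane("side",N(272,128),59),"ring ctr 54",plane("top",M(187,188),54),plane("side",N(274,131),54))
print("tip77",plane("top",M(175,155),77),plane("side",N(260,92),77),tri(M(175,155),N(260,92)))
for n,z,f,L in [("top",54,M,[(125,60),(155,247),(240,232),(212,45)]),("side",54,N,[(85,70),(348,95),(340,200),(70,165)])]:
    print(n,[plane(n,f(*p),z)[:2].round(1) for p in L])
for n in C:
    i=C[n]["frame"];x,y=(180,208) if n=="top" else (242,285)
    cv2.imwrite(f"/tmp/{n}.png",cv2.resize(i[y:y+24,x:x+26],None,fx=15,fy=15,interpolation=cv2.INTER_CUBIC) if n=="top" else cv2.resize(i[y:y+24,x:x+26],None,fx=15,fy=15,interpolation=cv2.INTER_CUBIC))
cv2.imwrite("pics/z2.png",np.hstack([cv2.imread("/tmp/top.png"),cv2.imread("/tmp/side.png")]))
E
```

```text
cross [ 456.7 -246.6  122.3] 1.6051237727217
lowR [ 388.8 -323.5   74. ] 0.5017869051012522
lowL [ 384.6 -183.    73.4] 2.191856821903251
upR [ 528.  -312.1  168.8] 2.9441627009427966
upL [ 522.2 -178.6  177. ] 0.9893781129108766
dial ctr [515.2 233.6  59. ] [514.7 232.4  59. ] ring ctr 54 [515.5 231.9  54. ] [514.6 231.   54. ]
tip77 [532.7 237.   77. ] [522.6 225.7  77. ] (array([524.3, 233.2,  90.6]), np.float64(11.57534721509261))
top [array([599.2, 279.7]), array([475.9, 249.8]), array([488.1, 195.2]), array([611.7, 222.8])]
side [array([615.1, 232.3]), array([488.9, 200. ]), array([470.9, 254.2]), array([598.3, 282.4])]
```

View pics/z2.png

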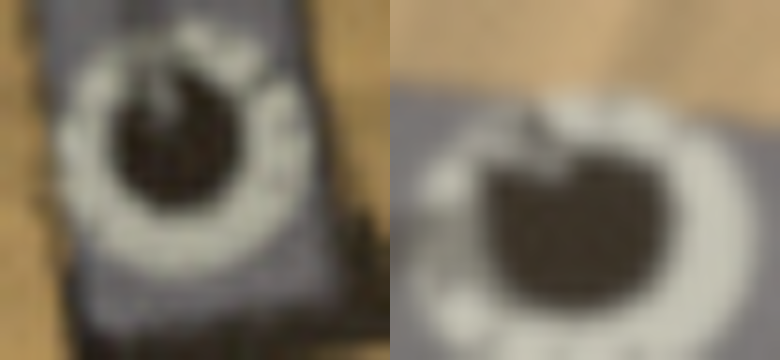

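The close-up shows the black knob centred at (178,140) in the top half and (575,230) in the side half. A pale pointer streak is at (160,100) and (545,165), and a dark bar tip is near (530,125) in the side half.

```bash
python3 - <<'E'
from h import *
np.set_printoptions(precision=1,suppress=True)
T=lambda x,y:src(x,y,180,208,15);S=lambda x,y:src(x-390,y,242,285,15)
print("streak",*tri(T(160,100),S(545,165)))
for n,f,p in [("top",T,(160,100)),("top",T,(152,75)),("top",T,(178,140)),("side",S,(545,165)),("side",S,(530,125)),("side",S,(480,165)),("side",S,(665,160))]:
    print(n,p,plane(n,f(*p),77)[:2],plane(n,f(*p),59)[:2])
c=np.array([515,232]);
def prj(n,X):
    R=np.array(C[n]["attitude"]);
    return cv2.projectPoints(np.array([X],float),cv2.Rodrigues(R.T)[0],-R.T@np.array(C[n]["position"]),C[n]["intrinsics"],np.array(C[n]["dist"]))[0][0,0]
for a in (-25,0,30):
  for k in (15,-15):
    th=np.radians(13.3-a);X=np.r_[c+k*np.array([np.cos(th),np.sin(th)]),77]
    print(a,k,(prj("top",X)-[180,208])*15+7,(prj("side",X)-[242,285])*15+[397,7])
print("ring",(prj("top",[515,232,54])-[180,208])*15+7,(prj("side",[515,232,54])-[242,285])*15+[397,7])
E
```

```text
streak [519.5 233.4  79.8] 2.185127881881134
top (160, 100) [521.1 234.2] [524.3 237.6]
top (152, 75) [526.4 236.3] [529.7 239.8]
top (178, 140) [512.6 229.6] [515.7 233. ]
side (545, 165) [519.2 231.8] [524.6 222.4]
side (530, 125) [524.3 226. ] [529.9 216.4]
side (480, 165) [528.8 235.4] [534.4 226. ]
side (665, 160) [501.8 224.4] [507.  214.7]
-25 15 [129.   72.4] [476.8 199.3]
-25 -15 [206.9 184.6] [661.  148.9]
0 15 [157.1  60.5] [475.3 163.6]
0 -15 [178.7 196.5] [663.1 184.5]
30 15 [193.   63.1] [496.5 124.2]
30 -15 [142.7 193.8] [642.5 224.4]
ring [186.5 147.3] [578.4 248.5]
```

```bash
python3 - <<'E'
from h import *
o=[]
for n,x,y in(("top",300,192),("side",284,116)):
    i=C[n]["frame"][y:y+(84 if n=="top" else 92),x:x+(72 if n=="top" else 84)]
    k=5.5 if n=="top" else 4.75
    i=cv2.resize(i,None,fx=k,fy=k,interpolation=cv2.INTER_CUBIC)
    i=cv2.copyMakeBorder(i,0,470-i.shape[0],0,0,cv2.BORDER_CONSTANT);o.append(i);print(i.shape)
cv2.imwrite("pics/z3.png",np.clip(np.hstack(o)*1.5,0,255).astype('u1'))
E
```

```text
(470, 396, 3)
(470, 399, 3)
```

View pics/z3.png

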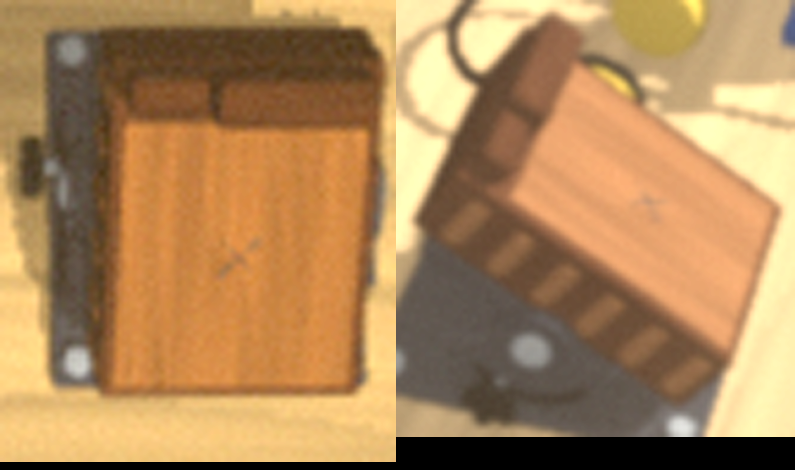

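The crop shows the cross at (238,260) in the top half and (650,204) in the side half. Top-half face corners are at (112,388), (350,386), (366,128) and (127,122). Side-half corners are at (775,211), (724,358), (510,195) and (580,68), and the stand bolts are at (72,50) and (78,362).

```bash
python3 - <<'E'
from h import *
np.set_printoptions(precision=2,suppress=True)
T=lambda x,y:src(x,y,300,192,5.5);S=lambda x,y:src(x-396,y,284,116,4.75)
print("cross",*tri(T(238,260),S(650,204)))
for n,a,b in [("lowR",(350,386),(775,211)),("lowL",(112,388),(724,358))]: print(n,*tri(T(*a),S(*b)))
def pl(n,p,q):
    o,a=ray(n,p);o,b=ray(n,q);m=np.cross(a,b);return m/np.linalg.norm(m)
def ln(name,t1,t2,s1,s2):
    d=np.cross(pl("top",T(*t1),T(*t2)),pl("side",S(*s1),S(*s2)));d/=np.linalg.norm(d);d*=np.sign(d[0]);
    print(name,d,"slope",np.degrees(np.arcsin(d[2])),"yaw",np.degrees(np.arctan2(d[1],d[0])))
ln("R",(350,386),(366,128),(775,208),(580,68))
ln("L",(112,388),(127,122),(722,357),(510,198))
b1,b2=plane("top",T(72,50),14),plane("top",T(78,362),14);print("bolts",b1,b2,(b1+b2)/2)
b3=plane("side",S(681,427),14);print("side bolt low",b3)
# auto masks: subpixel edge lines of the lit face
for n,f in(("top",T),("side",S)):
    i=C[n]["frame"];cx=f(*((238,260) if n=="top" else (650,204)));q=i[int(cx[1])-10:int(cx[1])+10,int(cx[0])-10:int(cx[0])+10].reshape(-1,3)
    print(n,q.mean(0),q.std(0))
    lab=cv2.cvtColor(i,cv2.COLOR_BGR2LAB).astype(float);m=cv2.cvtColor(q.mean(0).astype('u1').reshape(1,1,3),cv2.COLOR_BGR2LAB)[0,0].astype(float)
    k=(np.linalg.norm(lab-m,axis=2)<22).astype('u1');k=cv2.morphologyEx(k,cv2.MORPH_CLOSE,np.ones((3,3)));_,L=cv2.connectedComponents(cv2.morphologyEx(k,cv2.MORPH_OPEN,np.ones((3,3))));r=(L==L[int(cx[1])+5,int(cx[0])+3]).astype('u1')
    c=max(cv2.findContours(r,cv2.RETR_EXTERNAL,cv2.CHAIN_APPROX_NONE)[0],key=len);h=cv2.convexHull(c);print(r.sum(),cv2.approxPolyDP(h,3,True)[:,0].tolist())
print([[round(v,1) for v in T(*p)] for p in((112,388),(350,386),(366,128),(127,122))],[[round(v,1) for v in S(*p)] for p in((724,358),(775,211),(580,68),(510,195))])
E
```

```text
cross [ 455.75 -247.38  124.04] 0.014670319699565539
lowR [ 391.06 -321.02   76.49] 1.644692714708078
lowL [ 386.44 -184.14   74.94] 1.0730356028125843
R [0.84 0.06 0.53] slope 32.29408624793365 yaw 4.210849093766806
L [0.83 0.03 0.55] slope 33.58772761455936 yaw 2.226424107471364
bolts [ 595.89 -162.55   14.  ] [ 405.39 -170.53   14.  ] [ 500.64 -166.54   14.  ]
side bolt low [ 406.25 -176.11   14.  ]
top [ 45.7   90.4  138.84] [3.26 3.92 6.24]
2237 [[323, 214], [369, 216], [364, 263], [320, 264]]
side [ 75.31 110.55 157.26] [2.21 3.24 5.07]
2860 [[360, 105], [368, 109], [372, 130], [356, 187], [351, 188], [309, 155], [320, 113]]
[[320.0, 262.1], [363.2, 261.8], [366.1, 214.9], [322.7, 213.8]] [[352.7, 191.0], [363.4, 160.0], [322.3, 129.9], [307.6, 156.7]]
```

```bash
cat > fit.py <<'E'
from h import *
from scipy.optimize import least_squares
np.set_printoptions(precision=2,suppress=True)
T=lambda x,y:src(x,y,300,192,5.5);S=lambda x,y:src(x-396,y,284,116,4.75)
P={"top":[T(*p) for p in((238,260),(112,388),(350,386),(366,128),(127,122))],"side":[S(*p) for p in((650,204),(724,358),(776,211),(580,68),(510,198))]}
def proj(n,X):
    R=np.array(C[n]["attitude"]);return cv2.projectPoints(X,cv2.Rodrigues(R.T)[0],-R.T@np.array(C[n]["position"]),C[n]["intrinsics"],np.array(C[n]["dist"]))[0][:,0]
def Rf(s,y):
    s,y=np.radians([s,y]);x=np.array([np.cos(s)*np.cos(y),np.cos(s)*np.sin(y),np.sin(s)]);yy=np.array([-np.sin(y),np.cos(y),0]);return np.c_[x,yy,np.cross(x,yy)]
def run(free,use=("top","side"),so=True):
    def f(v):
        a,b,w=(v[5:8] if free else (81,81,67))
        X=np.array([[0,0,0],[-a,w,0],[-a,-w,0],[b,-w,0],[b,w,0]],float)@Rf(v[4],v[3]).T+v[:3]
        r=[]
        for n in use:
            d=proj(n,X)-np.array(P[n])
            if n=="side" and so:d=d-v[-2:]
            r.append(d.ravel())
        return np.r_[np.concatenate(r),v[-2:]/2,(v[5:8]-[81,81,67])/6 if free else []]
    q=least_squares(f,[456,-247,124,2.5,30]+([81,81,67] if free else [])+[0,0]);print(free,use,so,q.x,"rms",np.sqrt(np.mean(q.fun**2)));print(q.fun[:20])
if __name__=="__main__":
    run(0);run(1);run(0,so=False);run(1,so=False);run(0,("side",),False);run(0,("top",),False)
E
python3 fit.py
```

```text
0 ('top', 'side') True [ 456.9  -248.78  118.8     1.7    32.08   -0.34    0.37] rms 0.5061176964689357
[ 0.17 -0.14 -0.07 -0.15 -1.05  0.49  0.88 -0.39  0.13  0.19 -0.03  0.58
  0.57 -0.45 -0.17  0.48 -0.92 -0.91  0.47  0.39]
1 ('top', 'side') True [ 456.82 -248.36  121.02    1.55   31.61   80.29   79.83   67.2    -0.25
   -0.04] rms 0.4503376087722586
[ 0.15 -0.21 -0.21 -0.35 -0.96  0.41  0.95 -0.16  0.03  0.3  -0.09  0.52
  0.4  -0.65 -0.18  0.19 -0.71 -0.72  0.53  0.65]
0 ('top', 'side') False [ 456.26 -248.5   120.74    1.72   32.14    0.      0.  ] rms 0.5156316979004795
[ 0.18 -0.01 -0.09 -0.   -1.    0.62  0.93 -0.3   0.11  0.29 -0.15  0.56
  0.48 -0.43 -0.28  0.48 -1.05 -0.98  0.35  0.34]
1 ('top', 'side') False [ 456.43 -248.38  121.09    1.55   31.61   80.29   79.83   67.19    0.
    0.  ] rms 0.4574659785225116
[ 0.16 -0.08 -0.2  -0.22 -0.95  0.53  0.96 -0.04  0.04  0.42 -0.2   0.49
  0.29 -0.68 -0.3   0.17 -0.83 -0.75  0.42  0.62]
0 ('side',) False [ 458.51 -259.82  110.47    0.28   31.06    0.      0.  ] rms 0.4018120369679427
[-0.04  0.56 -0.   -0.77  0.24  0.7  -0.34 -0.58  0.15  0.12  0.    0.  ]
0 ('top',) False [ 457.89 -249.94  111.75    2.34   31.43    0.      0.  ] rms 0.3796414794454114
[ 0.16 -0.15  0.32  0.09 -0.86  0.25  0.42 -0.63 -0.05  0.44  0.    0.  ]
```

Emit:
{"name": "send_rows", "arguments": {"deltas": [[5,-4.5,-1,0,0,10,4],[10,-9,-2,0,0,20,4],[15,-13,-3,0,0,30,4],[20,-17.5,-4,0,0,35,4],[25.5,-22,-5,0,0,35,4],[31,-27,-6,0,0,35,4],[36,-31.5,-6.5,0,0,35,4],[37.5,-32.6,-6.5,0,0,35,4]]}}

```text
time: 1.1
position: [506.0, 238.3, 140.7]
orientation: [[-0.934, -0.357, -0.001], [-0.357, 0.934, -0.0], [0.001, 0.0, -1.0]]
ft_force: [-0.7, -0.4, 0.9]
opening: 39.7
finger_force: 0.0
```

Emit:
{"name": "send_rows", "arguments": {"deltas": [[0,0,-2,0,0,0,4],[0,0,-4,0,0,0,4],[0,0,-5,0,0,0,4],[0,0,-5,0,0,0,4],[0,0,-5,0,0,0,4]]}}

```text
time: 1.72
position: [505.7, 240.4, 92.2]
orientation: [[-0.934, -0.358, 0.001], [-0.358, 0.934, 0.0], [-0.001, -0.0, -1.0]]
ft_force: [0.8, -1.1, 0.3]
opening: 40.0
finger_force: 0.0
```

Emit:
{"name": "send_rows", "arguments": {"deltas": [[0.9,-0.8,0,0,0,0,4],[0.9,-0.8,0,0,0,0,4],[0.9,-0.8,0,0,0,0,4]]}}

```text
time: 2.1
position: [514.6, 231.8, 91.7]
orientation: [[-0.934, -0.357, 0.0], [-0.357, 0.934, 0.0], [-0.001, 0.0, -1.0]]
ft_force: [0.1, -0.5, 0.1]
opening: 40.0
finger_force: 0.0
```

```bash
python3 - <<'E'
from plant import manip
import cv2,numpy as np
s=manip.sense();print(s["position"])
o=[]
for n,x,y in(("top",160,185),("side",205,250)):
    i=manip.camera(n)["frame"][y:y+70,x:x+70];o.append(cv2.resize(i,(400,400),interpolation=cv2.INTER_CUBIC))
cv2.imwrite("pics/z4.png",np.hstack(o))
E
```

```text
[514.60748123 231.83479266  91.74572923]
```

View pics/z4.png

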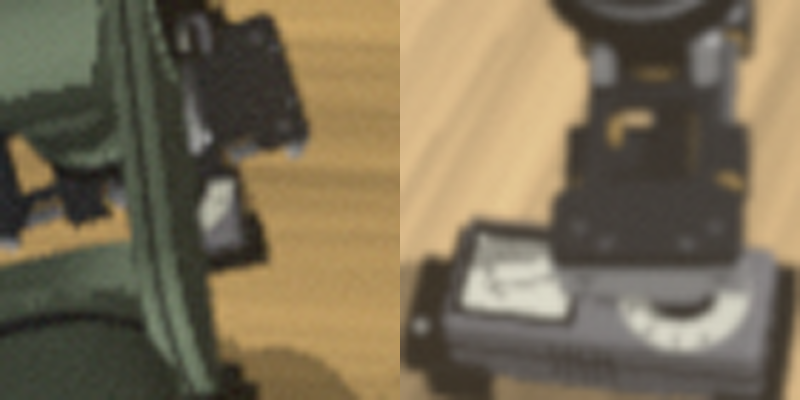

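The gripper hangs over the dial: in the side half the fingers are at (650,215) and the ring shows at (685,320). In the top half the arm hides the view. I'll go down and pinch.

Emit:
{"name": "send_rows", "arguments": {"deltas": [[0,0,-1.5,0,0,0,4],[0,0,-2.5,0,0,0,4],[0,0,-2.8,0,0,0,4],[0,0,-2.8,0,0,0,4],[0,0,-2.8,0,0,0,2],[0,0,-2.8,0,0,0,1],[0,0,-2.8,0,0,0,0.5],[0,0,-2.8,0,0,0,0.5]]}}

```text
time: 3.2
position: [514.7, 231.9, 63.7]
orientation: [[-0.934, -0.357, 0.001], [-0.357, 0.934, -0.0], [-0.001, -0.0, -1.0]]
ft_force: [0.7, 0.4, 1.6]
opening: 8.7
finger_force: 29.9
```

```bash
python3 - <<'E'
from plant import manip
s=manip.sense();print({k:s[k] for k in("position","opening","finger_force","ft_force","torque")})
E
```

```text
{'position': array([514.71417211, 231.85530374,  63.74923491]), 'opening': 8.654266577171112, 'finger_force': 29.909584522247314, 'ft_force': array([0.73075866, 0.39590367, 1.63779242]), 'torque': array([-0.02239656, -0.09018347, -0.05930385])}
```

Emit:
{"name": "send_rows", "arguments": {"deltas": [[0,0,0,0,0,-8,0.5],[0,0,0,0,0,-16,0.5],[0,0,0,0,0,-24,0.5],[0,0,0,0,0,-32,0.5],[0,0,0,0,0,-40,0.5],[0,0,0,0,0,-48,0.5],[0,0,0,0,0,-56,0.5],[0,0,0,0,0,-62,0.5]]}}

```text
time: 4.2
position: [514.7, 232.6, 63.7]
orientation: [[-0.751, 0.66, 0.001], [0.66, 0.751, 0.001], [-0.0, 0.002, -1.0]]
ft_force: [0.7, 0.7, -1.1]
opening: 8.7
finger_force: 29.9
```

Emit:
{"name": "send_rows", "arguments": {"deltas": [[0,0,0,0,0,-5.6,0.5],[0,0,0,0,0,-5.6,0.5],[0,0,0,0,0,-5.6,0.5],[0,0,0,0,0,-5.6,0.5]]}}

```text
time: 4.7
position: [514.6, 232.2, 63.7]
orientation: [[-0.687, 0.727, 0.001], [0.727, 0.687, 0.001], [-0.0, 0.001, -1.0]]
ft_force: [0.8, 1.9, 0.6]
opening: 8.8
finger_force: 29.9
```

Emit:
{"name": "send_rows", "arguments": {"deltas": [[0,0,0,0,0,0,4],[0,0,0,0,0,0,4],[0,0,0,0,0,0,4],[0,0,3,0,0,0,4],[0,0,8,0,0,10,9],[0,-5,12,0,0,20,9],[0,-10,14,0,0,30,9],[0,-15,14,0,0,40,9]]}}

```text
time: 5.7
position: [515.8, 80.5, 206.2]
orientation: [[-0.994, 0.11, 0.005], [0.11, 0.994, -0.0], [-0.005, 0.0, -1.0]]
ft_force: [-0.3, -0.1, -0.5]
opening: 76.9
finger_force: 0.0
```

Emit:
{"name": "send_rows", "arguments": {"deltas": [[0,-5,0,0,0,10,9],[0,-10,0,0,0,19,9],[0,-10,0,0,0,19,9]]}}

```text
time: 6.08
position: [514.1, -21.1, 203.4]
orientation: [[-0.978, -0.208, -0.0], [-0.208, 0.978, -0.001], [0.0, -0.001, -1.0]]
ft_force: [-0.7, 0.4, 0.1]
opening: 90.2
finger_force: 0.0
```

```bash
python3 - <<'E'
from plant import manip
import cv2,numpy as np,pickle
o=[]
for n,x,y in(("top",165,180),("side",200,270)):
    c=manip.camera(n);pickle.dump(c,open(n+"1.pkl","wb"));i=c["frame"][y:y+60,x:x+80];o.append(cv2.resize(i,(400,300),interpolation=cv2.INTER_CUBIC))
x=[cv2.resize(pickle.load(open(n+"1.pkl","rb"))["frame"][y:y+24,x:x+26],(400,300),interpolation=cv2.INTER_CUBIC) for n,x,y in(("top",180,208),("side",242,285))]
cv2.imwrite("pics/z5.png",np.vstack([np.hstack(o),np.hstack(x)]))
E
```

```text
(no output)
```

View pics/z5.png

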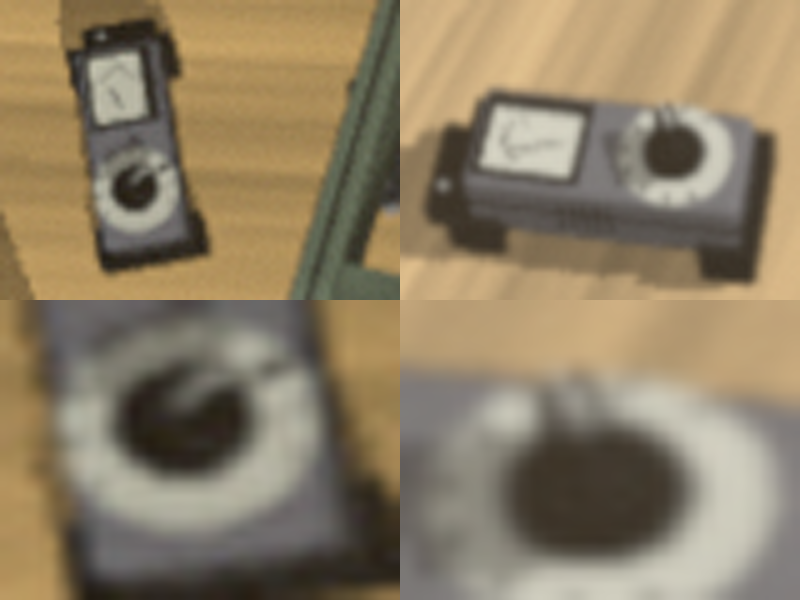

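The dial pointer now lies on the long mark: at (205,385) to (280,365) in the top close-up, and (565,400) in the side one. Before taking the meter, I'll touch the planed face with shut fingers at two points to get its slope exactly.

Emit:
{"name": "send_rows", "arguments": {"deltas": [[-2.5,-5,0,0,0,-5,0],[-5,-10,0,0,0,-10,0],[-8,-15,0,0,0,-10,0],[-10,-20,-3,0,0,-10,0],[-10.4,-22.7,-6,0,0,-10,0],[-10.4,-22.7,-9,0,0,-10,0],[-10.4,-22.7,-9,0,0,-10,0],[-10.4,-22.7,-9,0,0,-10,0]]}}

```text
time: 7.18
position: [411.3, -244.5, 114.4]
orientation: [[-0.999, -0.042, 0.001], [-0.042, 0.999, -0.001], [-0.001, -0.001, -1.0]]
ft_force: [0.9, -0.1, -0.4]
opening: 13.3
finger_force: 0.0
```

Emit:
{"name": "send_rows", "arguments": {"deltas": [[0,0,-0.2,0,0,0,0],[0,0,-0.4,0,0,0,0],[0,0,-0.6,0,0,0,0],[0,0,-0.8,0,0,0,0],[0,0,-0.8,0,0,0,0]]}}

```text
time: 7.8
position: [410.1, -245.0, 105.2]
orientation: [[-0.999, -0.04, -0.0], [-0.04, 0.999, 0.0], [0.0, 0.0, -1.0]]
ft_force: [-0.3, 0.1, 0.4]
opening: 0.5
finger_force: 0.0
```

Emit:
{"name": "send_rows", "arguments": {"deltas": [[0,0,-0.1,0,0,0,0],[0,0,-0.2,0,0,0,0],[0,0,-0.3,0,0,0,0],[0,0,-0.4,0,0,0,0],[0,0,-0.4,0,0,0,0]]}}

```text
time: 8.43
position: [410.2, -245.0, 101.3]
orientation: [[-0.999, -0.04, -0.0], [-0.04, 0.999, 0.0], [0.0, 0.0, -1.0]]
ft_force: [0.3, -0.3, 0.1]
opening: 0.3
finger_force: 0.0
```

Emit:
{"name": "send_rows", "arguments": {"deltas": [[0,0,-0.05,0,0,0,0],[0,0,-0.1,0,0,0,0],[0,0,-0.15,0,0,0,0],[0,0,-0.15,0,0,0,0]]}}

```text
time: 8.93
position: [410.2, -245.0, 99.9]
orientation: [[-0.999, -0.04, -0.0], [-0.04, 0.999, 0.0], [0.0, 0.0, -1.0]]
ft_force: [0.3, -0.1, -0.4]
opening: 0.5
finger_force: 0.0
```

Emit:
{"name": "send_rows", "arguments": {"deltas": [[0,0,-0.05,0,0,0,0],[0,0,-0.1,0,0,0,0],[0,0,-0.15,0,0,0,0],[0,0,-0.15,0,0,0,0]]}}

```text
time: 9.43
position: [410.3, -245.1, 98.5]
orientation: [[-0.999, -0.04, 0.0], [-0.04, 0.999, -0.0], [-0.0, -0.0, -1.0]]
ft_force: [-0.2, -0.2, 0.4]
opening: 0.6
finger_force: 0.3
```

Emit:
{"name": "send_rows", "arguments": {"deltas": [[0,0,-0.05,0,0,0,0],[0,0,-0.1,0,0,0,0],[0,0,-0.1,0,0,0,0]]}}

```text
time: 9.8
position: [410.6, -245.2, 98.0]
orientation: [[-0.999, -0.04, 0.001], [-0.04, 0.999, -0.0], [-0.001, -0.0, -1.0]]
ft_force: [-1.0, 1.0, 4.7]
opening: 0.8
finger_force: 2.3
```

Emit:
{"name": "send_rows", "arguments": {"deltas": [[0,0,4,0,0,0,0],[0,0,8,0,0,0,0],[5,0.2,9,0,0,0,0],[10,0.4,9,0,0,0,0],[10,0.4,7,0,0,0,0],[10,0.4,6.7,0,0,0,0],[10,0.4,6.7,0,0,0,0]]}}

```text
time: 10.68
position: [506.3, -241.3, 163.0]
orientation: [[-0.999, -0.04, -0.009], [-0.04, 0.999, 0.0], [0.009, 0.001, -1.0]]
ft_force: [-8.6, -1.4, 3.2]
opening: 0.2
finger_force: 4.3
```

Emit:
{"name": "send_rows", "arguments": {"deltas": [[0,0,-0.1,0,0,0,0],[0,0,-0.2,0,0,0,0],[0,0,-0.2,0,0,0,0]]}}

```text
time: 11.05
position: [506.4, -241.4, 162.0]
orientation: [[-0.999, -0.04, -0.009], [-0.04, 0.999, 0.0], [0.009, 0.0, -1.0]]
ft_force: [-9.7, -0.5, 8.0]
opening: 0.7
finger_force: 5.1
```

Emit:
{"name": "send_rows", "arguments": {"deltas": [[0,0,-0.05,0,0,0,0],[0,0,-0.1,0,0,0,0],[0,0,-0.1,0,0,0,0]]}}

```text
time: 11.42
position: [506.4, -241.5, 161.2]
orientation: [[-0.999, -0.04, -0.009], [-0.04, 0.999, -0.0], [0.009, 0.0, -1.0]]
ft_force: [-10.9, -0.4, 8.3]
opening: 0.4
finger_force: 5.3
```

Emit:
{"name": "send_rows", "arguments": {"deltas": [[0,0,2,0,0,0,0],[-1,0,2,0,0,0,0],[-2,-0.1,1,0,0,0,0],[-2,-0.1,-0.6,0,0,0,0],[-2,-0.1,-0.6,0,0,0,0],[-2,-0.1,-0.6,0,0,0,0]]}}

```text
time: 12.18
position: [490.3, -241.9, 154.8]
orientation: [[-0.999, -0.04, -0.001], [-0.04, 0.999, 0.001], [0.001, 0.001, -1.0]]
ft_force: [-0.4, 0.6, 0.3]
opening: 0.5
finger_force: 0.0
```

Emit:
{"name": "send_rows", "arguments": {"deltas": [[0,0,-0.1,0,0,0,0],[0,0,-0.2,0,0,0,0],[0,0,-0.3,0,0,0,0],[0,0,-0.3,0,0,0,0]]}}

```text
time: 12.68
position: [490.3, -242.0, 152.4]
orientation: [[-0.999, -0.04, -0.0], [-0.04, 0.999, 0.0], [0.0, 0.0, -1.0]]
ft_force: [-0.4, -0.2, 0.4]
opening: 0.9
finger_force: 0.0
```

Emit:
{"name": "send_rows", "arguments": {"deltas": [[0,0,-0.1,0,0,0,0],[0,0,-0.2,0,0,0,0],[0,0,-0.3,0,0,0,0],[0,0,-0.3,0,0,0,0]]}}

```text
time: 13.18
position: [490.2, -242.0, 149.3]
orientation: [[-0.999, -0.04, -0.0], [-0.04, 0.999, 0.0], [0.0, 0.0, -1.0]]
ft_force: [0.4, -0.7, -0.2]
opening: -0.3
finger_force: 0.0
```

Emit:
{"name": "send_rows", "arguments": {"deltas": [[0,0,-0.05,0,0,0,0],[0,0,-0.1,0,0,0,0],[0,0,-0.1,0,0,0,0]]}}

```text
time: 13.55
position: [490.2, -242.0, 148.4]
orientation: [[-0.999, -0.04, -0.0], [-0.04, 0.999, 0.0], [0.0, 0.0, -1.0]]
ft_force: [-0.6, 0.3, -0.3]
opening: 0.7
finger_force: 0.0
```

Emit:
{"name": "send_rows", "arguments": {"deltas": [[0,0,-0.05,0,0,0,0],[0,0,-0.1,0,0,0,0],[0,0,-0.1,0,0,0,0]]}}

```text
time: 13.92
position: [490.3, -242.1, 147.4]
orientation: [[-0.999, -0.04, 0.0], [-0.04, 0.999, -0.0], [-0.0, -0.0, -1.0]]
ft_force: [-0.6, 0.4, 0.0]
opening: 0.6
finger_force: 0.1
```

Emit:
{"name": "send_rows", "arguments": {"deltas": [[0,0,-0.05,0,0,0,0],[0,0,-0.1,0,0,0,0],[0,0,-0.1,0,0,0,0]]}}

```text
time: 14.3
position: [490.5, -242.1, 146.8]
orientation: [[-0.999, -0.04, 0.0], [-0.04, 0.999, -0.0], [-0.0, -0.0, -1.0]]
ft_force: [-0.8, 0.2, 2.4]
opening: 0.1
finger_force: 1.3
```

The two touches, (410.6, z 98.0) and (490.5, z 146.8), give a slope of 31.4°, which agrees with vision. The plane passes z≈121 at the cross. Now the meter.

Emit:
{"name": "send_rows", "arguments": {"deltas": [[0,0,4,0,0,0,9.4],[0,4,6,0,0,5,9.4],[1,10,6,0,0,11,9.4],[2,16,6,0,0,11,9.4],[3,22,6,0,0,11,9.4],[4,28,6,0,0,11,9.4],[5,34,6,0,0,11,9.4],[6.3,40,6,0,0,11,9.4]]}}

```text
time: 15.3
position: [553.2, 159.8, 206.2]
orientation: [[-0.973, -0.23, 0.0], [-0.23, 0.973, -0.0], [-0.0, -0.0, -1.0]]
ft_force: [0.5, -0.0, -0.4]
opening: 77.1
finger_force: 0.0
```

Emit:
{"name": "send_rows", "arguments": {"deltas": [[0,4,0,0,0,0,9.4],[0,8.3,0,0,0,0,9.4],[0,8.3,-3,0,0,0,9.4],[0,8.3,-6,0,0,0,9.4],[0,8.3,-6,0,0,0,9.4],[0,8.3,-6,0,0,0,9.4]]}}

```text
time: 16.05
position: [553.9, 241.0, 147.2]
orientation: [[-0.973, -0.23, 0.001], [-0.23, 0.973, 0.0], [-0.001, 0.0, -1.0]]
ft_force: [0.3, 0.3, 0.5]
opening: 93.9
finger_force: 0.0
```

Emit:
{"name": "send_rows", "arguments": {"deltas": [[0,0,-4,0,0,0,9.4],[0,0,-8,0,0,0,9.4],[0,0,-11,0,0,0,9.4],[0,0,-13,0,0,0,9.4],[0,0,-13.25,0,0,0,9.4],[0,0,-13.25,0,0,0,9.4],[0,0,-13.25,0,0,0,9.4]]}}

```text
time: 16.92
position: [554.8, 241.4, 15.7]
orientation: [[-0.973, -0.23, 0.003], [-0.23, 0.973, 0.001], [-0.003, 0.0, -1.0]]
ft_force: [0.5, -0.1, 0.7]
opening: 93.6
finger_force: 0.0
```

Emit:
{"name": "send_rows", "arguments": {"deltas": [[0,0,0,0,0,0,7.5],[0,0,0,0,0,0,6.5],[0,0,0,0,0,0,5.8],[0,0,0,0,0,0,5],[0,0,0,0,0,0,5],[0,0,0,0,0,0,5]]}}

```text
time: 17.68
position: [553.2, 240.9, 13.9]
orientation: [[-0.973, -0.23, -0.0], [-0.23, 0.973, -0.0], [0.0, -0.0, -1.0]]
ft_force: [-0.7, -0.2, 1.2]
opening: 56.1
finger_force: 30.0
```

Emit:
{"name": "send_rows", "arguments": {"deltas": [[0,0,1.5,0,0,0,5],[0,0,4,0,0,0,5],[0,0,8,0,0,0,5],[0,0,12,0,0,0,5],[0,0,16,0,0,0,5],[0,-4,20,0,0,-4,5],[-2,-9,22,0,0,-8,5],[-4,-14,22,0,0,-10.9,5]]}}

```text
time: 18.68
position: [513.8, 99.8, 237.2]
orientation: [[-0.999, -0.041, 0.005], [-0.041, 0.999, -0.0], [-0.005, -0.0, -1.0]]
ft_force: [-0.7, -0.2, -1.7]
opening: 56.1
finger_force: 30.0
```

Emit:
{"name": "send_rows", "arguments": {"deltas": [[-2,-5,0,0,0,0,5],[-4,-10,0,0.3,-7,0,5],[-6,-15,0,0.5,-14,0,5],[-8,-20,0,0.8,-21,0,5],[-9,-25,0,1,-26,0,5],[-9.3,-30,0,1.3,-31.4,0,5],[-9.3,-35,0,1.3,-31.4,0,5],[-9.3,-35,0,1.3,-31.4,0,5]]}}

```text
time: 19.68
position: [421.8, -250.1, 236.0]
orientation: [[-0.855, -0.033, 0.517], [-0.029, 0.999, 0.016], [-0.517, -0.001, -0.856]]
ft_force: [0.3, 0.9, -3.1]
opening: 55.5
finger_force: 30.0
```

```bash
python3 - <<'E'
from plant import manip
import numpy as np
np.set_printoptions(precision=3,suppress=True)
s=manip.sense();print({k:s[k] for k in("time","position","orientation","opening","finger_force","ft_force","torque","qpos")})
E
```

```text
{'time': 19.675, 'position': array([ 421.767, -250.13 ,  235.986]), 'orientation': array([[-0.855, -0.033,  0.517],
       [-0.029,  0.999,  0.016],
       [-0.517, -0.001, -0.856]]), 'opening': 55.48763258100016, 'finger_force': 29.998688399791718, 'ft_force': array([ 0.281,  0.882, -3.107]), 'torque': array([0.042, 0.468, 0.049]), 'qpos': array([ -60.304,  -16.29 ,  117.675,   30.014,   66.047, -161.573])}
```

j6 is almost at its limit, so I'll turn 15° about the face normal, which the plate pose allows, while moving in.

Emit:
{"name": "send_rows", "arguments": {"deltas": [[0,0.1,0,2.6,0.1,-4.3,5],[0,0.1,-1,5.2,0.2,-8.5,5],[0,0.1,-2.5,7.8,0.3,-12.8,5],[-0.1,0.1,-4,7.8,0.3,-12.8,5],[-0.1,0.1,-5.5,7.8,0.3,-12.8,5],[-0.1,0.1,-5.7,7.8,0.3,-12.8,5],[-0.1,0.1,-5.7,7.8,0.3,-12.8,5],[-0.1,0.1,-5.7,7.8,0.3,-12.8,5]]}}

```text
time: 20.68
position: [422.1, -246.5, 179.2]
orientation: [[-0.835, 0.184, 0.518], [0.226, 0.974, 0.019], [-0.501, 0.133, -0.855]]
ft_force: [0.1, -1.1, -1.7]
opening: 55.8
finger_force: 30.0
```

```bash
cat > st.py <<'E'
from plant import manip
import numpy as np,cv2
np.set_printoptions(precision=3,suppress=True)
s=manip.sense();print({k:s[k] for k in("time","position","orientation","opening","finger_force","ft_force","torque","qpos")})
p,R=s["position"],s["orientation"];a,y=np.radians([31.4,2.4])
n=np.array([-np.sin(a)*np.cos(y),-np.sin(a)*np.sin(y),np.cos(a)]);c=np.array([456,-247.5,120.8])
sen=p+7.9*R[:,2];d=sen-c;print("tilt err rotvec(world deg) needed",np.degrees(np.cross(-R[:,2],n)),"gap",d@n,"in-plane",d-n*(d@n),"n",n,"F.n",s["ft_force"]@n)
E
python3 st.py
```

```text
{'time': 20.675, 'position': array([ 422.087, -246.546,  179.231]), 'orientation': array([[-0.835,  0.184,  0.518],
       [ 0.226,  0.974,  0.019],
       [-0.501,  0.133, -0.855]]), 'opening': 55.813041810164705, 'finger_force': 29.99862492084503, 'ft_force': array([ 0.146, -1.142, -1.695]), 'torque': array([-0.025,  0.462,  0.002]), 'qpos': array([ -60.089,  -12.433,  121.93 ,   32.29 ,   59.122, -151.435])}
tilt err rotvec(world deg) needed [ 0.131 -0.179  0.075] gap 59.60637410221495 in-plane [1.207 2.406 0.797] n [-0.521 -0.022  0.854] F.n -1.4975891358887685
```

Emit:
{"name": "send_rows", "arguments": {"deltas": [[0.7,0,-1.2,0,0,0,5],[1.4,-0.1,-2.4,0,0,0,5],[2.1,-0.1,-3.6,0,0,0,5],[2.5,-0.1,-4.4,0,0,0,5],[2.7,-0.1,-4.7,0,0,0,5],[2.7,-0.1,-4.7,0,0,0,5],[2.7,-0.1,-4.7,0,0,0,5]]}}

```text
time: 21.55
position: [448.9, -247.3, 131.9]
orientation: [[-0.836, 0.184, 0.518], [0.227, 0.974, 0.02], [-0.5, 0.134, -0.855]]
ft_force: [0.7, 0.0, -3.1]
opening: 55.8
finger_force: 30.0
```

```bash
python3 st.py; python3 - <<'E'
from plant import manip
import cv2,numpy as np
o=[]
for n,x,y in(("top",295,190),("side",275,110)):
    i=manip.camera(n)["frame"][y:y+90,x:x+90];o.append(cv2.resize(i,(400,400),interpolation=cv2.INTER_CUBIC))
cv2.imwrite("pics/z6.png",np.clip(np.hstack(o)*1.4,0,255).astype('u1'))
E
```

```text
{'time': 21.55, 'position': array([ 448.908, -247.309,  131.901]), 'orientation': array([[-0.836,  0.184,  0.518],
       [ 0.227,  0.974,  0.02 ],
       [-0.5  ,  0.134, -0.855]]), 'opening': 55.817076596781185, 'finger_force': 29.998554289340973, 'ft_force': array([ 0.726,  0.048, -3.056]), 'torque': array([-0.036,  0.435,  0.028]), 'qpos': array([ -56.437,   -4.999,  122.144,   34.722,   50.918, -153.135])}
tilt err rotvec(world deg) needed [ 0.114 -0.196  0.065] gap 5.26267776406073 in-plane [-0.263  0.461 -0.148] n [-0.521 -0.022  0.854] F.n -2.98745088065001
```

View pics/z6.png

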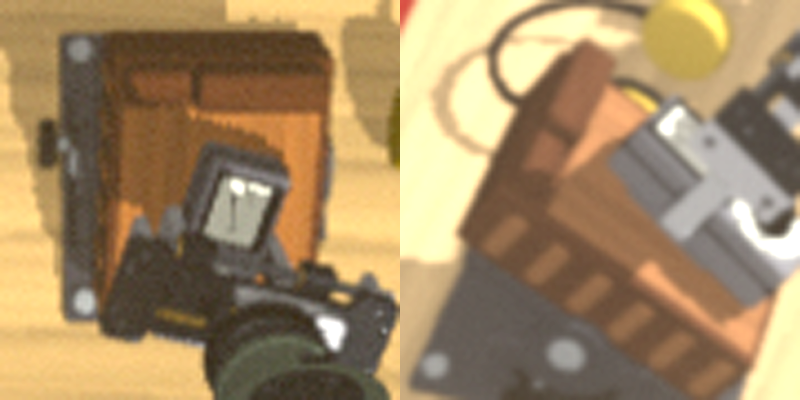

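The meter sits just above the face, parallel to it, with its display end uphill: display at (235,205) in the top half, case edge from (615,155) to (745,300) in the side half. Now the slow approach along the normal.

Emit:
{"name": "send_rows", "arguments": {"deltas": [[0.05,0,-0.09,0,0,0,5],[0.1,0,-0.17,0,0,0,5],[0.16,0,-0.26,0,0,0,5],[0.16,0,-0.26,0,0,0,5],[0.16,0,-0.26,0,0,0,5]]}}

```text
time: 22.28
position: [450.4, -247.0, 128.9]
orientation: [[-0.836, 0.184, 0.517], [0.227, 0.974, 0.02], [-0.5, 0.134, -0.856]]
ft_force: [0.3, 0.7, -2.9]
opening: 55.9
finger_force: 30.0
```

```bash
python3 st.py
```

```text
{'time': 22.275, 'position': array([ 450.376, -247.018,  128.874]), 'orientation': array([[-0.836,  0.184,  0.517],
       [ 0.227,  0.974,  0.02 ],
       [-0.5  ,  0.134, -0.856]]), 'opening': 55.880538221564215, 'finger_force': 29.998506009578705, 'ft_force': array([ 0.33 ,  0.737, -2.87 ]), 'torque': array([-0.044,  0.489, -0.035]), 'qpos': array([ -56.22 ,   -4.53 ,  122.141,   34.888,   50.467, -153.244])}
tilt err rotvec(world deg) needed [ 0.083 -0.223  0.045] gap 1.908262567732309 in-plane [-0.544  0.684 -0.314] n [-0.521 -0.022  0.854] F.n -2.638134590017582
```

Emit:
{"name": "send_rows", "arguments": {"deltas": [[0.03,0,-0.04,0,0,0,5],[0.05,0,-0.09,0,0,0,5],[0.08,0,-0.13,0,0,0,5],[0.08,0,-0.13,0,0,0,5]]}}

```text
time: 22.78
position: [451.2, -247.0, 127.6]
orientation: [[-0.836, 0.184, 0.517], [0.227, 0.974, 0.02], [-0.5, 0.134, -0.856]]
ft_force: [-0.1, 0.8, -3.2]
opening: 56.1
finger_force: 30.0
```

```bash
python3 st.py
```

```text
{'time': 22.775, 'position': array([ 451.166, -246.998,  127.562]), 'orientation': array([[-0.836,  0.184,  0.517],
       [ 0.227,  0.974,  0.02 ],
       [-0.5  ,  0.134, -0.856]]), 'opening': 56.09950846120289, 'finger_force': 29.998575747013092, 'ft_force': array([-0.135,  0.84 , -3.232]), 'torque': array([-0.051,  0.458,  0.018]), 'qpos': array([ -56.115,   -4.311,  122.13 ,   34.972,   50.245, -153.296])}
tilt err rotvec(world deg) needed [ 0.082 -0.224  0.044] gap 0.3769079613799437 in-plane [-0.552  0.67  -0.319] n [-0.521 -0.022  0.854] F.n -2.70725897074855
```

Emit:
{"name": "send_rows", "arguments": {"deltas": [[0.03,0,-0.04,0,0,0,5],[0.05,0,-0.09,0,0,0,5],[0.05,0,-0.09,0,0,0,5]]}}

```text
time: 23.15
position: [451.6, -247.1, 127.1]
orientation: [[-0.836, 0.184, 0.517], [0.226, 0.974, 0.02], [-0.5, 0.134, -0.856]]
ft_force: [-4.7, 1.5, 3.0]
opening: 55.8
finger_force: 30.0
```

```bash
python3 st.py|cut -c1-900
```

```text
{'time': 23.15, 'position': array([ 451.644, -247.109,  127.085]), 'orientation': array([[-0.836,  0.184,  0.517],
       [ 0.226,  0.974,  0.02 ],
       [-0.5  ,  0.134, -0.856]]), 'opening': 55.81708204741426, 'finger_force': 29.999573528766632, 'ft_force': array([-4.714,  1.461,  3.005]), 'torque': array([0.228, 0.636, 0.208]), 'qpos': array([ -56.065,   -4.202,  122.1  ,   35.007,   50.154, -153.345])}
tilt err rotvec(world deg) needed [ 0.081 -0.22   0.044] gap -0.2768862385435877 in-plane [-0.413  0.544 -0.238] n [-0.521 -0.022  0.854] F.n 4.986471363570839
```

Emit:
{"name": "send_rows", "arguments": {"deltas": [[0.02,0,-0.03,0,0,0,5],[0.02,0,-0.03,0,0,0,5],[0.02,0,-0.03,0,0,0,5],[0.02,0,-0.03,0,0,0,5],[0.02,0,-0.03,0,0,0,5],[0.02,0,-0.03,0,0,0,5]]}}

```text
time: 23.9
position: [451.6, -247.1, 127.1]
orientation: [[-0.836, 0.183, 0.517], [0.226, 0.974, 0.02], [-0.5, 0.134, -0.856]]
ft_force: [-9.6, 1.2, 7.0]
opening: 55.8
finger_force: 30.0
```

```bash
python3 st.py; python3 - <<'E'
from plant import manip
import cv2,numpy as np
o=[]
for n,x,y in(("top",295,190),("side",275,110)):
    i=manip.camera(n)["frame"][y:y+90,x:x+90];o.append(cv2.resize(i,(400,400),interpolation=cv2.INTER_CUBIC))
cv2.imwrite("pics/z7.png",np.clip(np.hstack(o)*1.4,0,255).astype('u1'))
E
```

```text
{'time': 23.9, 'position': array([ 451.648, -247.092,  127.054]), 'orientation': array([[-0.836,  0.183,  0.517],
       [ 0.226,  0.974,  0.02 ],
       [-0.5  ,  0.134, -0.856]]), 'opening': 55.81827786612075, 'finger_force': 30.000869035720825, 'ft_force': array([-9.552,  1.161,  6.951]), 'torque': array([0.425, 0.802, 0.369]), 'qpos': array([ -56.058,   -4.193,  122.091,   34.993,   50.161, -153.355])}
tilt err rotvec(world deg) needed [ 0.075 -0.232  0.04 ] gap -0.30476813815208426 in-plane [-0.426  0.562 -0.245] n [-0.521 -0.022  0.854] F.n 10.88037087728736
```

View pics/z7.png

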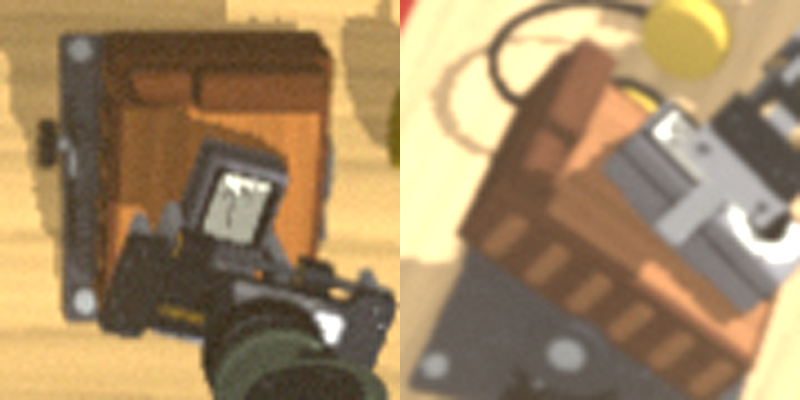

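The plate is seated on the face with about 13 N normal force, and nothing else has moved. The moment suggests pressure biased to one edge, so I'll trim the roll by 0.7°.

Emit:
{"name": "send_rows", "arguments": {"deltas": [[0,0,0,0.3,-0.1,0.2,5],[0,0,0,0.6,-0.2,0.4,5],[0,0,0,0.6,-0.2,0.4,5],[0,0,0,0.6,-0.2,0.4,5],[0,0,0,0.6,-0.2,0.4,5]]}}

```text
time: 24.62
position: [451.6, -247.2, 127.2]
orientation: [[-0.836, 0.176, 0.52], [0.225, 0.974, 0.033], [-0.5, 0.144, -0.854]]
ft_force: [-10.5, 3.2, 8.4]
opening: 56.0
finger_force: 30.0
```

```bash
cat >> st.py <<'E'
dF=s["ft_force"]-[.3,.5,-3.05];dt=s["torque"]-[-.044,.46,.004];print("tool dF",dF@R,"tool dtau",dt@R)
E
python3 st.py
```

```text
{'time': 24.625, 'position': array([ 451.567, -247.193,  127.213]), 'orientation': array([[-0.836,  0.176,  0.52 ],
       [ 0.225,  0.974,  0.033],
       [-0.5  ,  0.144, -0.854]]), 'opening': 55.96973026700578, 'finger_force': 30.003654062747955, 'ft_force': array([-10.474,   3.247,   8.447]), 'torque': array([0.277, 1.099, 0.081]), 'qpos': array([ -56.562,   -3.836,  121.84 ,   35.556,   50.971, -154.232])}
tilt err rotvec(world deg) needed [-0.526 -0.039 -0.322] gap -0.12471265480993234 in-plane [-0.392  0.562 -0.224] n [-0.521 -0.022  0.854] F.n 12.591485139142595
tool dF [  3.872   2.438 -15.326] tool dtau [-0.163  0.69   0.122]
```

```bash
python3 -c "
from plant import manip
print(manip.sign_off())"
```

```text
the job is handed in; nothing more can be done
None
```

I handed the job in at about 25 s with every step done; no verdict came back. The dial is on the long mark, and the meter is still gripped with its plate flush on the pencilled cross at about 15 N (aim about 10, allowed 5–30), and nothing nearby was seen to move.

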